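# Put the snack container away behind the child-safety catch

## Task

Put the blue snack container away in the little bench cupboard, whose door has a child-safety catch: draw the door ajar until the catch stops it, then press the catch arm down through the gap at the top of the door while you pull the door on past it, and swing it open at least square to the cupboard. Stand the container upright on the cupboard floor, wholly inside, and leave the door standing open. Leave the cup, fork, glass jar and bottle of the row standing where they are.

Things in the scene. Friction and masses are not known exactly. Their poses are not given: they have to be found in the camera images.
- cupboard: Bench cupboard, 220 deep (x, to the back) x 300 wide (y, to the left) x 320 mm high, screwed down; timber frame, clear panels, a green door over the whole front. Origin: centre of its underside, on the bench. Front plane (inner face of the shut door) at x = -110 mm. Opening behind the door: y from -132 to +132 mm, from the floor at 31 mm up to 305 mm, below a 15 mm thick top.
- cupboard_floor (a point): Centre of the cupboard's inner floor, 31 mm above the bench; axes as the cupboard's.
- door (a joint): Door angle in rad: 0 shut, grows as the free (right) edge swings out towards the robot; stops at 1.92; 1.57 is square. Starts shut or a crack open. The catch stops it at about 0.185 (a gap of about 43 mm at the catch) unless the catch arm is pressed. Hinge friction keeps the door where it is left. Pushed shut, the hook clicks back in.
- door_hinge (a point): On the upright hinge line (left front corner, in the plane of the door's inner face), at the height of the door's top edge, 318 mm above the bench. Axes turn with the door: -y runs from the hinge along the door to its free edge, +x points from its inner face into the cupboard, z up. The door is 300 mm wide, 301 mm high, 16 mm thick.
- door_handle (a point): Grip point on the door handle, an upright steel bar 10 mm thick and 128 mm long, its axis 36 mm off the door's outer face and 272 mm from the hinge line. The point is on that axis, 30 mm below the door's top edge; the bar's upper end is 12 mm below that edge. Can be pinched from above, a finger to its left and its right. Axes as the door's.
- catch (a joint): How far the catch arm is pressed down, in rad: 0 at rest; it springs back when let go. The hook is free of its keeper above 0.11 and the arm can go on to 0.6. The arm can be reached only with the door ajar. The hook comes free when the arm is held down and the door is pulled on, 14 mm or more at the catch; pulling hard on the hook only jams it.
- catch_press (a point): Point to press on the catch arm, a springy white plastic arm 16 mm wide, 85 mm long, screwed to the door's inner face 235 mm from the hinge line and reaching straight back into the cupboard; its hook stops behind a keeper under the cupboard's top. The point is on the arm's upper face, 22 mm from the door, 25 mm below the door's top edge. About 3 mm down here, some 4 N, frees the hook.
- snack_center (a point): Centre, half-way up, of the blue snack container: a closed box 88 long (x) x 56 wide (y) x 66 mm high with rounded edges, light blue lid flush with its sides and a white push button (28 mm across, 3 mm high) on top; about 180 g. Stands in the row on the bench. z up.
- snack_end_a (a point): Middle of the container's one end face, 44 mm along +x from its centre.
- snack_end_b (a point): Middle of the container's other end face, 44 mm along -x from its centre.
- cup_center (a point): Centre, half-way up, of the red plastic cup, open at the top, 74 mm across, 90 mm high; upright in the row. z up.
- fork_center (a point): Middle of the bamboo fork lying in the row, 180 mm long along its x, 24 mm wide, 5 mm thick.
- jar_center (a point): Centre, half-way up, of the clear glass storage jar with a wooden lid, 90 mm across, 150 mm high; upright in the row. z up.
- bottle_center (a point): Point 100 mm above the foot of the aluminium bottle with a black flip cap and carrying loop, 70 mm across, 208 mm high in all; upright in the row. z up.
There are look-alikes about, which are no part of the job. What is shaped like the part that bears jar_center but orange is not meant.

How it is judged:
On the way, in this order (a step that is already met when the one before it is completed fails the run):
1. the catch arm is held pressed down with the door drawn ajar to the catch (value of joint catch above 0.11 rad and value of joint door between 0.12 and 0.27 rad), for 0.05 s.
2. the door is swung open at least about square to the cupboard (value of joint door above 1.45 rad), for 0.1 s.
At the end, for the whole second after the job is handed in: The snack container stands upright (within 0.1 rad) and at rest on the cupboard floor, both its ends behind the cupboard's front plane (2 mm tolerance); the door stands open at more than 1.4 rad; cup, fork, jar and bottle are upright and within 30 mm of where they were (x of each of snack_end_a, snack_end_b in the frame of cupboard above -0.112 m and x of snack_center in the frame of cupboard below 0.1 m and y of snack_center in the frame of cupboard between -0.13 and 0.13 m and z of snack_center in the frame of cupboard between 0.058 and 0.07 m and angle between snack_center's own z axis and vertical below 0.1 rad and linear speed of snack_box below 0.02 m/s and value of joint door above 1.4 rad and distance of each of cup_center, fork_center, jar_center, bottle_center from where it was at the start of the episode below 0.03 m and angle between each of cup_center, fork_center, jar_center, bottle_center's own z axis and vertical below 0.15 rad); the robot touches nothing.
It fails at once if the red cup is knocked over or shoved away by more than 50 mm (distance of cup_center from where it was at the start of the episode above 0.05 m or angle between cup_center's own z axis and vertical above 0.5 rad).
It fails at once if the fork is knocked over or shoved away by more than 50 mm (distance of fork_center from where it was at the start of the episode above 0.05 m or angle between fork_center's own z axis and vertical above 0.5 rad).
It fails at once if the glass jar is knocked over or shoved away by more than 50 mm (distance of jar_center from where it was at the start of the episode above 0.05 m or angle between jar_center's own z axis and vertical above 0.5 rad).
It fails at once if the bottle is knocked over or shoved away by more than 50 mm (distance of bottle_center from where it was at the start of the episode above 0.05 m or angle between bottle_center's own z axis and vertical above 0.5 rad).
It also fails if it takes over 72 s, if anything falls off the work surface, if the arm or the gripper's body presses on something with over 40 N, if the wrist force passes 120 N, or if a joint passes its speed limit or range.

## Robot

A 6-joint arm with a two-finger parallel gripper is mounted at the origin on the work surface. World frame = base frame: x ahead of the robot, y to its left, z up, the work surface at z = 0. Lengths are in m, angles in rad, forces in N, time in s.
With the tool pointing down it reaches from about 0.325 to 0.9 m from the base axis. Payload 6.1 kg.
Tool frame: the origin (TCP) lies between the finger pads; the fingertips stand 17 mm ahead of it and the grasp point (between the pads) lies 2 mm behind it; z points along the fingers, y is the line along which they close (so a half turn about z gives the same grasp; the last joint's range is limited). The gripper opens to 87 mm and grips with 3 to 60 N. Pads are 19 mm wide; open, the fingers measure 117 mm over their backs; the gripper's body (75 mm by 190 mm) begins 51 mm behind the grasp point.
Start: joints at [1.052, 0.22, 1.526, -0, 1.395, -0.126], TCP at [0.239, 0.577, 0.24] pointing down, gripper open.
Joint ranges: [-2.98, 2.98], [-0.91, 2.08], [0.09, 2.57], [-1.24, 4.39], [0.2, 2.65], [-2.68, 2.68]. Speed limits (rad/s): [2.57, 2.57, 3.01, 3.14, 3.14, 3.14].

## Interface

Orientations are given as a rotation vector (axis times angle).
In Python, from bench import r, eyes, hand_in, finder gives the robot as it stands.
- The arm moves only by the tool drive_tool, never from a script. Its arguments are lists of equal length, an entry for each row: "translation": the shift along the tool's x, y, z in cm, a list of three; "angular": the turn, a rotation vector about the tool's x, y, z in degrees, a list of three; "jaw": the finger opening in cm, from 0 to 8.7. A call has 1 to 10 rows; each row shifts and turns the commanded pose from where the row before left it, along the tool's axes as they then stand; what a row does not reach is not made up. A row lasts 1/8 s, in which the tool goes at most 62.5 mm and 10.7 degrees, less where a joint would pass 70% of its speed; a pose out of reach is approached as far as the arm can. A call with a gripper value outside its range is refused whole. The fingers move at their own pace and stop on an object; the grip force is fixed at half the most. Time passes only in rows, so rows that do not move let the fingers close. It gives the time, the measured TCP pose, the force, the opening and the grip force at its end, in the units of the state.
- r.get_obs(): the state, without advancing time (a new reading comes with each control period).
- eyes.snapshot(name): name is "scene" or "top"; returns a dict with "pixels" (420x560x3 uint8, red, green, blue), "mtx" (3x3 intrinsics, pixels), "cam_to_world" (4x4, takes a point from camera to world coordinates). Camera axes: x right, y down, z forward; pixel columns grow to the right and rows downward; lengths in m; the calibration is good to about 2 mm. A picture is of the moment at which its call begins. There is no depth.
- hand_in(): hands the job in; it is judged then, once.
Trained networks look in the newest picture that a camera, given by its name, has taken for a name from the list of things; names that differ only in an ending like _2 or _b are one class to them, and where a whole thing is asked for, a point or a joint stands for the part that bears it (a point fixed in the world has none). Each returns a list of dicts, best first, with "p" (0 to 1); they miss things now and then, are a little off and sometimes report something else, mostly with a low value. They report only what shows in the picture. A call takes as long as a camera call. They do not tell look-alikes from the thing itself.
- finder.boxes_of(camera, target): "box" ([left, top, right, bottom] in pixels, round what is visible of it).
The state is a dict: "clock": time; "q": joint angles; "joint_vel": joint speeds; "effort": joint torques, N m; "ee_pos": TCP position; "tcp_rot": TCP orientation; "ft_force": force on the tool from outside, world axes, zero at the start; "ft_torque": the same for the moment, N m; "gripper_width": finger opening in m; "finger_force": force on a finger pad.
Only numpy, scipy, OpenCV 4.12 (cv2) and the standard library are available. Lean on these libraries where they do the work, as an engineer would, in place of code of your own. Each camera call takes 0.05 s, during which the arm holds its last target. There are 200 camera calls.

## Working session

There is one attempt and no reset: what is moved stays moved. The work goes in short steps, Python scripts to look and compute and a tool call to move; the robot and the scene stay as the last step left them, time stands still between calls to the robot, and variables do not carry over. Pictures are saved under pics/ and viewed, at most 10 in all, crops included, and the job is handed in when it is done.

Besides the shell and the picture viewer there is one more tool, called by a JSON object that holds its "op" and its "data". drive_tool: Moves the arm, as the interface text tells. Its arguments: {"type":"object","properties":{"translation":{"type":"array","items":{"type":"array","items":{"type":"number"}}},"angular":{"type":"array","items":{"type":"array","items":{"type":"number"}}},"jaw":{"type":"array","items":{"type":"number"}}},"required":["translation","angular","jaw"]}

```bash
mkdir -p pics
cat > h.py <<'E'
import numpy as np,cv2
from bench import r,eyes,hand_in,finder
from scipy.spatial.transform import Rotation as R
def snap(c,f=None):
    s=eyes.snapshot(c)
    if f: cv2.imwrite('pics/'+f,s['pixels'][:,:,::-1])
    return s
def ray(s,u,v,z):
    T=np.array(s['cam_to_world']);d=T[:3,:3]@np.linalg.solve(np.array(s['mtx']),[u,v,1.]);o=T[:3,3]
    return o+d*(z-o[2])/d[2]
def proj(s,P):
    T=np.linalg.inv(np.array(s['cam_to_world']));p=(T[:3,:3]@np.atleast_2d(P).T).T+T[:3,3]
    q=(np.array(s['mtx'])@p.T).T;return q[:,:2]/q[:,2:]
E
python3 - <<'E'
from h import *
for c in('scene','top'):
    s=snap(c,c+'0.png');print(c,np.round(s['cam_to_world'],3).tolist(),np.array(s['mtx']).tolist())
    for t in('cupboard','door','door_handle','catch_press','snack_center','cup_center','fork_center','jar_center','bottle_center'):
        print(t,[(np.round(d['box']).tolist(),round(d['p'],2)) for d in finder.boxes_of(c,t)[:4]])
o=r.get_obs();print({k:np.round(v,3).tolist() for k,v in o.items()})
E
```

```text
scene [[0.315, 0.767, -0.559, 1.224], [0.949, -0.246, 0.197, -0.391], [0.013, -0.592, -0.806, 1.16], [0.0, 0.0, 0.0, 1.0]] [[419.9991839784813, 0.0, 279.36855872151557], [0.0, 419.9991839784813, 213.83270764351906], [0.0, 0.0, 1.0]]
cupboard [([311.0, 147.0, 467.0, 310.0], 0.92)]
door [([308.0, 149.0, 411.0, 246.0], 0.69)]
door_handle [([310.0, 151.0, 411.0, 246.0], 0.65)]
catch_press []
snack_center [([255.0, 215.0, 280.0, 255.0], 0.71), ([179.0, 240.0, 195.0, 282.0], 0.68), ([310.0, 151.0, 410.0, 245.0], 0.2)]
cup_center [([198.0, 228.0, 224.0, 262.0], 0.82), ([132.0, 218.0, 170.0, 270.0], 0.65)]
fork_center [([178.0, 238.0, 193.0, 281.0], 0.54), ([313.0, 147.0, 469.0, 308.0], 0.34)]
jar_center [([90.0, 230.0, 136.0, 276.0], 0.97), ([107.0, 268.0, 155.0, 317.0], 0.75)]
bottle_center [([132.0, 218.0, 168.0, 272.0], 0.93)]
top [[-0.007, -0.997, 0.076, 0.486], [-1.0, 0.005, -0.021, -0.165], [0.02, -0.076, -0.997, 1.582], [0.0, 0.0, 0.0, 1.0]] [[546.1132712629086, 0.0, 281.58678904571906], [0.0, 546.1132712629086, 214.78541962275654], [0.0, 0.0, 1.0]]
cupboard [([84.0, 119.0, 234.0, 239.0], 0.62)]
door [([100.0, 213.0, 235.0, 241.0], 0.78)]
door_handle [([94.0, 214.0, 232.0, 240.0], 0.76)]
catch_press []
snack_center [([264.0, 234.0, 288.0, 264.0], 0.75)]
cup_center [([326.0, 239.0, 357.0, 265.0], 0.6)]
fork_center [([362.0, 223.0, 370.0, 282.0], 0.73)]
jar_center [([408.0, 198.0, 453.0, 230.0], 0.87), ([426.0, 246.0, 467.0, 283.0], 0.61)]
bottle_center [([386.0, 245.0, 421.0, 274.0], 0.92)]
{'clock': 1.0, 'q': [1.052, 0.22, 1.526, -0.0, 1.395, -0.126], 'joint_vel': [0.001, 0.001, -0.001, 0.001, 0.001, -0.0], 'effort': [-0.0, -49.458, -38.772, 0.07, 0.047, 0.0], 'ee_pos': [0.239, 0.577, 0.24], 'tcp_rot': [0.613, 3.081, 0.0], 'ft_force': [-0.753, -0.812, 0.8], 'ft_torque': [-0.059, -0.039, 0.015], 'finger_force': 0.0, 'gripper_width': 0.087}
```

View pics/scene0.png

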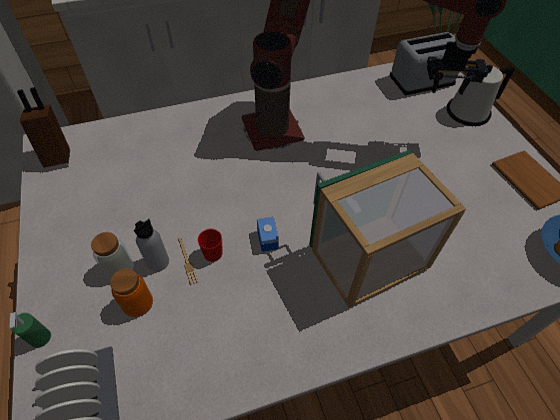

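Run:
```python
import cv2
i=cv2.imread('pics/top0.png');cv2.imwrite('pics/topc.png',cv2.resize(i[100:300,70:337],None,fx=3,fy=3,interpolation=cv2.INTER_CUBIC)[:600,:800])
```

```text
(no output)
```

View pics/topc.png

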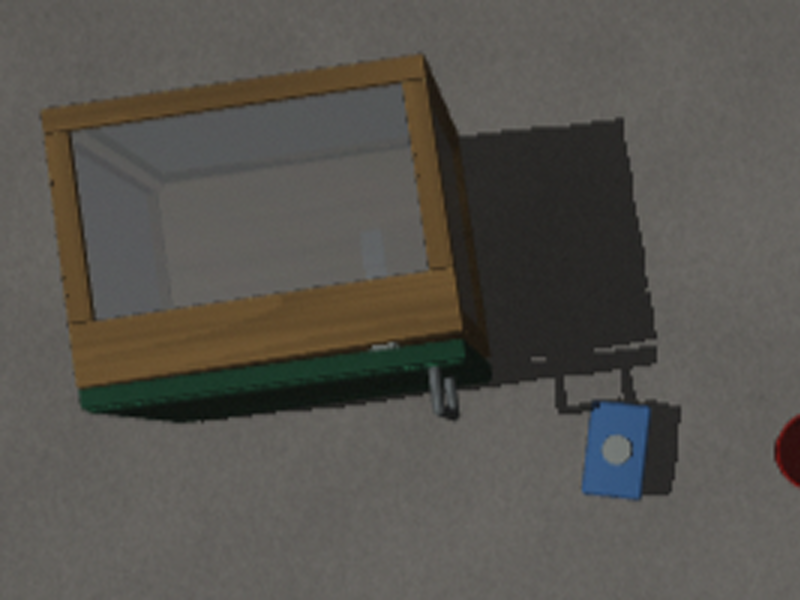

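The scene picture shows the row: clear jar (110,255), bottle (150,245), fork (187,260), red cup (210,245) and snack box (267,233), with the cupboard at (390,225) and its green door facing the robot. The orange jar (131,293) is the look-alike; the clear one is the row's jar, and I won't touch either. In the top crop the roof corners are at (42,110), (422,55), (463,336) and (77,387). The handle is at (440,385), the white catch at (383,347), and the blue box with its white button at (616,450). It is the only blue box.

```bash
cat > fit.py <<'E'
from h import *
from scipy.optimize import least_squares
s=snap('top','top1.png')
cr=lambda p:np.array(p,float)/3+[70,100]
C=cr([(42,110),(422,55),(463,336),(77,387)])
L=np.array([(.11,.15,.32),(.11,-.15,.32),(-.11,-.15,.32),(-.11,.15,.32)])
def W(p,L): 
    c,q=np.cos(p[2]),np.sin(p[2]);L=np.atleast_2d(L);return np.c_[p[0]+c*L[:,0]-q*L[:,1],p[1]+q*L[:,0]+c*L[:,1],L[:,2]]
f=least_squares(lambda p:(proj(s,W(p,L))-C).ravel(),[.6,.2,.15]);print('cup',f.x.round(4),(proj(s,W(f.x,L))-C).round(1).tolist())
# snack by colour
i=s['pixels'];hsv=cv2.cvtColor(i,cv2.COLOR_RGB2HSV)
m=((hsv[...,0]>98)&(hsv[...,0]<125)&(hsv[...,1]>110)).astype(np.uint8);m[:, :250]=0;m[:,300:]=0;m[:220]=0;m[280:]=0
m=cv2.morphologyEx(m,cv2.MORPH_CLOSE,np.ones((7,7)))
v,u=np.nonzero(m);b=cv2.minAreaRect(np.c_[u,v].astype(np.float32));bp=cv2.boxPoints(b)
P=np.array([ray(s,a,c,.066) for a,c in bp]);print('snack px',b,P.round(4).tolist(),P.mean(0).round(4),[np.linalg.norm(P[k]-P[k-1]).round(4) for k in range(4)])
P2=np.array([ray(s,*cr(p),.066) for p in [(595,402),(648,405),(640,498),(584,492)]]);print(P2.round(4).tolist(),P2.mean(0).round(4))
print('button',ray(s,*cr((616,450)),.069))
def pts(a,p=f.x):
    h=W(p,[(-.11,.15,.318)])[0]; y=p[2]-a  # placeholder sign, checked below
    ex=np.array([np.cos(y),np.sin(y),0]);ey=np.array([-np.sin(y),np.cos(y),0]);z=np.array([0,0,1])
    return dict(hinge=h,handle=h-.272*ey-.052*ex-.03*z,barbot=h-.272*ey-.052*ex-.14*z,bartop=h-.272*ey-.052*ex-.012*z,press=h-.235*ey+.022*ex-.025*z,edge=h-.3*ey,edgeo=h-.3*ey-.016*ex)
for a in(0,.05,.1):
    d=pts(a);print(a,{k:(x.round(4).tolist(),((proj(s,x)[0]-[70,100])*3).round(0).tolist()) for k,x in d.items()})
E
python3 fit.py
```

```text
cup [0.6788 0.1047 0.1389] [[-0.4, -0.3], [1.0, 0.3], [0.2, -0.8], [-0.7, 0.8]]
snack px ((275.0609436035156, 249.45120239257812), (19.65681266784668, 31.141693115234375), 6.34019136428833) [[0.4652, -0.1457, 0.066], [0.5507, -0.1556, 0.066], [0.5444, -0.2098, 0.066], [0.4588, -0.1997, 0.066]] [ 0.5048 -0.1777  0.066 ] [np.float64(0.0543), np.float64(0.0861), np.float64(0.0546), np.float64(0.0861)]
[[0.5476, -0.1593, 0.066], [0.5445, -0.2083, 0.066], [0.4589, -0.2003, 0.066], [0.4647, -0.1487, 0.066]] [ 0.5039 -0.1791  0.066 ]
button [ 0.50312197 -0.1784034   0.069     ]
0 {'hinge': ([0.5491, 0.238, 0.318], [76.0, 390.0]), 'handle': ([0.5353, -0.0386, 0.288], [441.0, 407.0]), 'barbot': ([0.5353, -0.0386, 0.178], [453.0, 412.0]), 'bartop': ([0.5353, -0.0386, 0.306], [439.0, 406.0]), 'press': ([0.6035, 0.0083, 0.293], [381.0, 321.0]), 'edge': ([0.5907, -0.0591, 0.318], [464.0, 334.0]), 'edgeo': ([0.5748, -0.0613, 0.318], [467.0, 354.0])}
0.05 {'hinge': ([0.5491, 0.238, 0.318], [76.0, 390.0]), 'handle': ([0.5215, -0.0375, 0.288], [439.0, 425.0]), 'barbot': ([0.5215, -0.0375, 0.178], [452.0, 428.0]), 'bartop': ([0.5215, -0.0375, 0.306], [437.0, 424.0]), 'press': ([0.5919, 0.0059, 0.293], [384.0, 335.0]), 'edge': ([0.5758, -0.0608, 0.318], [466.0, 353.0]), 'edgeo': ([0.5598, -0.0622, 0.318], [468.0, 374.0])}
0.1 {'hinge': ([0.5491, 0.238, 0.318], [76.0, 390.0]), 'handle': ([0.5078, -0.0358, 0.288], [437.0, 442.0]), 'barbot': ([0.5078, -0.0358, 0.178], [450.0, 444.0]), 'bartop': ([0.5078, -0.0358, 0.306], [435.0, 442.0]), 'press': ([0.5803, 0.004, 0.293], [386.0, 350.0]), 'edge': ([0.5608, -0.0618, 0.318], [467.0, 372.0]), 'edgeo': ([0.5448, -0.0624, 0.318], [468.0, 393.0])}
```

```bash
cat >> h.py <<'E'
CUP=np.array([.6788,.1047,.1389])
def hinge(a):
    y0=CUP[2];h=np.array([CUP[0]-.11*np.cos(y0)-.15*np.sin(y0),CUP[1]-.11*np.sin(y0)+.15*np.cos(y0),.318]);y=y0-a
    return h,np.array([np.cos(y),np.sin(y),0]),np.array([-np.sin(y),np.cos(y),0])
def door(a,along,out,z): # point 'along' m from hinge, 'out' m in front of inner face
    h,ex,ey=hinge(a);p=h-along*ey-out*ex;p[2]=z;return p
def rot(yaw,tilt=0): # tool z down tilted forward by tilt; 'yaw'=heading of forward; tool x backward(-fwd), y per handedness
    f=np.array([np.cos(yaw),np.sin(yaw),0]);z=np.array([0,0,-1.])
    tz=np.cos(tilt)*z+np.sin(tilt)*f
    ty=np.cross(f,z);ty=-ty if FLIP else ty   # horizontal, along closing line
    return np.c_[np.cross(ty,tz),ty,tz]
FLIP=False
def plan(p,Rm,n,p0=None,R0=None):
    o=r.get_obs();x=np.array(o['ee_pos']) if p0 is None else np.array(p0);Q=R.from_rotvec(o['tcp_rot']) if R0 is None else R.from_matrix(R0)
    G=R.from_matrix(Rm);T=[];A=[]
    if ((Q.inv()*G).magnitude()>np.pi/2): G=G*R.from_euler('z',180,degrees=True)
    for k in range(n):
        t=np.round(Q.inv().apply((p-x)/(n-k))*100,1);a=np.round(np.degrees((Q.inv()*G).as_rotvec()/(n-k)),1)
        T.append(t.tolist());A.append(a.tolist());x=x+Q.apply(t/100);Q=Q*R.from_rotvec(np.radians(a))
    print('T',T,'\nA',A);print('end',x.round(4),'axes xyz cols',Q.as_matrix().round(2).tolist());return x,Q.as_matrix()
def st():
    o=r.get_obs();print({k:np.round(o[k],4).tolist() for k in('clock','q','ee_pos','tcp_rot','ft_force','gripper_width','finger_force')})
E
python3 - <<'E'
from h import *
o=r.get_obs();print(R.from_rotvec(o['tcp_rot']).as_matrix().round(2).tolist())
p=door(0,.272,.052,.375);print(p)
x,Q=plan(p,rot(CUP[2]),14)
E
```

```text
[[-0.92, 0.38, 0.0], [0.38, 0.92, 0.0], [0.0, 0.0, -1.0]]
[ 0.5352516  -0.03855452  0.375     ]
T [[-3.6, -3.3, -1.0], [-3.5, -3.4, -1.0], [-3.4, -3.5, -1.0], [-3.2, -3.6, -1.0], [-3.1, -3.8, -1.0], [-3.0, -3.9, -0.9], [-2.8, -4.0, -1.0], [-2.6, -4.1, -0.9], [-2.5, -4.2, -1.0], [-2.3, -4.3, -0.9], [-2.2, -4.4, -1.0], [-2.0, -4.4, -0.9], [-1.8, -4.5, -1.0], [-1.7, -4.7, -0.9]] 
A [[0.0, 0.0, -2.2], [0.0, 0.0, -2.2], [0.0, 0.0, -2.2], [0.0, 0.0, -2.2], [0.0, 0.0, -2.2], [0.0, 0.0, -2.2], [0.0, 0.0, -2.2], [0.0, 0.0, -2.2], [0.0, 0.0, -2.1], [0.0, 0.0, -2.2], [0.0, 0.0, -2.1], [0.0, 0.0, -2.2], [0.0, 0.0, -2.1], [0.0, 0.0, -2.2]]
end [ 0.5352 -0.039   0.3745] axes xyz cols [[-0.99, -0.14, 0.0], [-0.14, 0.99, 0.0], [-0.0, 0.0, -1.0]]
```

{"op": "drive_tool", "data": {"translation": [[-2.4, -2.4, -3], [-3.6, -3.3, -3], [-3.5, -3.4, -3], [-3.4, -3.5, -2], [-3.2, -3.6, -1], [-3.1, -3.8, -1], [-3, -3.9, -0.5], [-2.8, -4, 0], [-2.6, -4.1, 0], [-2.5, -4.2, 0]], "angular": [[0, 0, 0], [0, 0, -2.2], [0, 0, -2.2], [0, 0, -2.2], [0, 0, -2.2], [0, 0, -2.2], [0, 0, -2.2], [0, 0, -2.2], [0, 0, -2.2], [0, 0, -2.2]], "jaw": [8.7, 5, 5, 5, 5, 5, 5, 5, 5, 5]}}

```text
clock: 2.3
ee_pos: [0.4426, 0.1487, 0.3749]
tcp_rot: [0.072, 3.14, 0.0]
ft_force: [0.8, 0.9, 1.0]
gripper_width: 0.0505
finger_force: 0.0
```

Run:
```python
from h import *
st();plan(door(0,.272,.052,.375),rot(CUP[2]),6)
```

```text
{'clock': 2.3, 'q': [0.1548, -0.2208, 1.7183, 0.0001, 1.643, -1.3701], 'ee_pos': [0.4426, 0.1487, 0.3749], 'tcp_rot': [0.0721, 3.1398, 0.0004], 'ft_force': [0.8004, 0.8978, 1.0414], 'gripper_width': 0.0505, 'finger_force': 0.0}
T [[-1.7, -3.0, -0.0], [-1.6, -3.1, -0.0], [-1.5, -3.2, -0.0], [-1.4, -3.2, -0.0], [-1.3, -3.2, -0.0], [-1.2, -3.3, -0.0]] 
A [[0.0, 0.0, -1.8], [0.0, 0.0, -1.8], [0.0, 0.0, -1.7], [0.0, 0.0, -1.8], [0.0, 0.0, -1.7], [0.0, 0.1, -1.8]]
end [ 0.5357 -0.0388  0.3749] axes xyz cols [[-0.99, -0.14, -0.0], [-0.14, 0.99, 0.0], [0.0, 0.0, -1.0]]
```

{"op": "drive_tool", "data": {"translation": [[-1.7, -3, 0], [-1.6, -3.1, 0], [-1.5, -3.2, 0], [-1.4, -3.2, 0], [-1.3, -3.2, 0], [-1.2, -3.3, 0], [0, 0, 0], [0, 0, 0]], "angular": [[0, 0, -1.8], [0, 0, -1.8], [0, 0, -1.7], [0, 0, -1.8], [0, 0, -1.7], [0, 0, -1.8], [0, 0, 0], [0, 0, 0]], "jaw": [5, 5, 5, 5, 5, 5, 5, 5]}}

```text
clock: 3.3
ee_pos: [0.5348, -0.0371, 0.3745]
tcp_rot: [0.215, -3.134, -0.001]
ft_force: [-1.2, 1.2, 0.5]
gripper_width: 0.0501
finger_force: 0.0
```

Run:
```python
from h import *
st();plan(door(0,.272,.052,.29),rot(CUP[2]),6)
s=snap('scene');i=s['pixels'][100:280,250:490,::-1];cv2.imwrite('pics/s2.png',cv2.resize(i,None,fx=3.3,fy=3.3,interpolation=cv2.INTER_CUBIC))
```

```text
{'clock': 3.3, 'q': [-0.2166, -0.047, 1.5626, 0.0004, 1.6264, -1.9246], 'ee_pos': [0.5348, -0.0371, 0.3745], 'tcp_rot': [0.2153, -3.1339, -0.0008], 'ft_force': [-1.2015, 1.249, 0.5399], 'gripper_width': 0.0501, 'finger_force': 0.0}
T [[-0.0, -0.0, 1.4], [-0.0, -0.0, 1.4], [-0.0, -0.0, 1.4], [-0.0, -0.1, 1.4], [-0.0, -0.0, 1.4], [-0.0, -0.1, 1.4]] 
A [[0.0, -0.0, -0.0], [0.0, -0.0, -0.0], [0.0, -0.0, -0.0], [0.0, -0.0, -0.0], [0.0, -0.0, -0.0], [0.0, -0.0, -0.1]]
end [ 0.535  -0.039   0.2905] axes xyz cols [[-0.99, -0.14, -0.0], [-0.14, 0.99, 0.0], [0.0, 0.0, -1.0]]
```

View pics/s2.png

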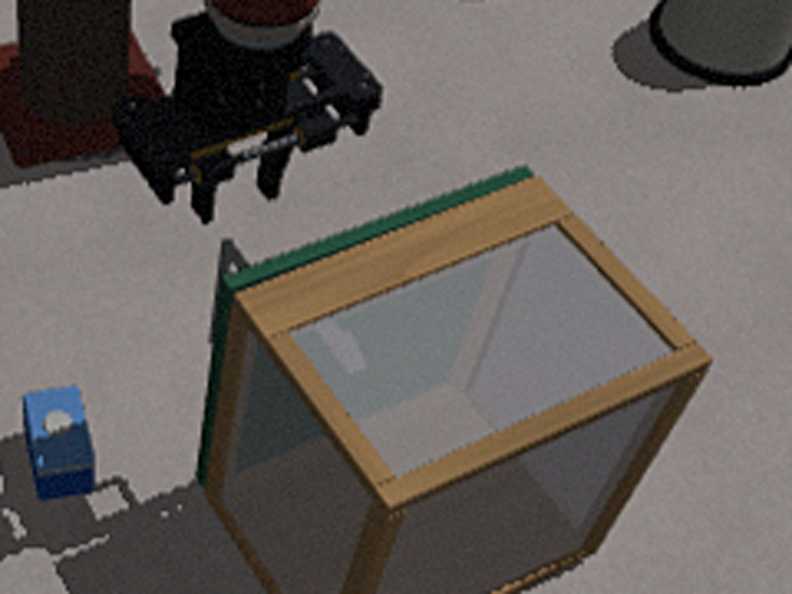

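The fingers (tips at (205,215) and (270,190)) straddle the handle top at (228,245) and are well above it, so I descend and pinch.

{"op": "drive_tool", "data": {"translation": [[0, 0, 2], [0, -0.1, 2], [0, 0, 2], [0, -0.1, 1.5], [0, 0, 0.9], [0, 0, 0], [0, 0, 0], [0, 0, 0], [0, 0, 0]], "angular": [[0, 0, 0], [0, 0, 0], [0, 0, 0], [0, 0, 0], [0, 0, 0], [0, 0, 0], [0, 0, 0], [0, 0, 0], [0, 0, 0]], "jaw": [5, 5, 5, 5, 5, 0.5, 0.5, 0.5, 0.5]}}

```text
clock: 4.47
ee_pos: [0.5355, -0.0394, 0.2911]
tcp_rot: [-0.216, 3.133, -0.0]
ft_force: [0.0, 0.5, 0.4]
gripper_width: 0.0181
finger_force: 0.0
```

Run:
```python
from h import *
st()
a=0.0;
for a1 in(.06,.12,.175):
    plan(door(a1,.272,.052,.29),rot(CUP[2]-a1),3,door(a,.272,.052,.29),rot(CUP[2]-a));a=a1
```

```text
{'clock': 4.475, 'q': [-0.2204, -0.0219, 1.691, 0.0, 1.4716, -1.9289], 'ee_pos': [0.5355, -0.0394, 0.2911], 'tcp_rot': [-0.2161, 3.1332, -0.0004], 'ft_force': [0.0004, 0.479, 0.431], 'gripper_width': 0.0181, 'finger_force': 0.0}
T [[0.5, 0.1, 0.0], [0.6, 0.1, 0.0], [0.5, 0.1, 0.0]] 
A [[0.0, 0.0, 1.1], [0.0, 0.0, 1.2], [0.0, 0.0, 1.1]]
end [ 0.519  -0.0375  0.29  ] axes xyz cols [[-1.0, -0.08, 0.0], [-0.08, 1.0, 0.0], [-0.0, 0.0, -1.0]]
T [[0.5, 0.1, 0.0], [0.6, 0.1, 0.0], [0.5, 0.1, 0.0]] 
A [[0.0, 0.0, 1.1], [0.0, 0.0, 1.2], [0.0, 0.0, 1.1]]
end [ 0.5025 -0.0352  0.29  ] axes xyz cols [[-1.0, -0.02, 0.0], [-0.02, 1.0, 0.0], [-0.0, 0.0, -1.0]]
T [[0.5, 0.1, 0.0], [0.5, 0.1, 0.0], [0.5, 0.1, 0.0]] 
A [[0.0, 0.0, 1.1], [0.0, 0.0, 1.0], [0.0, 0.0, 1.1]]
end [ 0.4872 -0.0319  0.29  ] axes xyz cols [[-1.0, 0.04, 0.0], [0.04, 1.0, 0.0], [0.0, 0.0, -1.0]]
```

{"op": "drive_tool", "data": {"translation": [[0, 0, 0], [0, 0, 0], [0, 0, 0], [0.5, 0.1, 0], [0.5, 0.1, 0], [0.5, 0.1, 0]], "angular": [[0, 0, 0], [0, 0, 0], [0, 0, 0], [0, 0, 1.1], [0, 0, 1.1], [0, 0, 1.1]], "jaw": [0.5, 0.5, 0.5, 0.5, 0.5, 0.5]}}

```text
clock: 5.22
ee_pos: [0.5203, -0.0363, 0.2909]
tcp_rot: [-0.127, 3.138, 0.005]
ft_force: [0.7, 7.5, 1.3]
gripper_width: 0.0087
finger_force: 30.0
```

{"op": "drive_tool", "data": {"translation": [[0.5, 0.2, 0], [0.5, 0.1, 0], [0.5, 0.1, 0], [0.5, 0.1, 0], [0.5, 0.1, 0], [0.4, 0.1, 0], [0, 0, 0]], "angular": [[0, 0, 1.1], [0, 0, 1.1], [0, 0, 1.1], [0, 0, 1.1], [0, 0, 1.1], [0, 0, 1.1], [0, 0, 0]], "jaw": [0.5, 0.5, 0.5, 0.5, 0.5, 0.5, 0.5]}}

```text
clock: 6.1
ee_pos: [0.4908, -0.0315, 0.2909]
tcp_rot: [0.055, 3.14, 0.002]
ft_force: [0.9, 5.6, 2.6]
gripper_width: 0.009
finger_force: 30.0
```

{"op": "drive_tool", "data": {"translation": [[0.3, 0.1, 0], [0.2, 0, 0], [0, 0, 0]], "angular": [[0, 0, 0.6], [0, 0, 0.5], [0, 0, 0]], "jaw": [0.5, 0.5, 0.5]}}

```text
clock: 6.48
ee_pos: [0.4895, -0.0313, 0.291]
tcp_rot: [0.086, 3.13, -0.001]
ft_force: [17.9, 1.7, -6.7]
gripper_width: 0.009
finger_force: 30.0
```

Run:
```python
from h import *
st();s=snap('top','top3.png');i=s['pixels'][180:255,80:260,::-1];cv2.imwrite('pics/t3.png',cv2.resize(i,None,fx=4.4,fy=4.4,interpolation=cv2.INTER_CUBIC))
for a in(.16,.18,.2): print(a,door(a,.272,.052,.29))
```

```text
{'clock': 6.475, 'q': [-0.2259, -0.146, 1.8072, 0.0016, 1.4705, -1.7422], 'ee_pos': [0.4895, -0.0313, 0.291], 'tcp_rot': [0.0855, 3.1305, -0.0005], 'ft_force': [17.9078, 1.7303, -6.7448], 'gripper_width': 0.009, 'finger_force': 30.0003}
0.16 [ 0.49136415 -0.03281692  0.29      ]
0.18 [ 0.48595921 -0.03160828  0.29      ]
0.2 [ 0.48057952 -0.0302918   0.29      ]
```

View pics/t3.png

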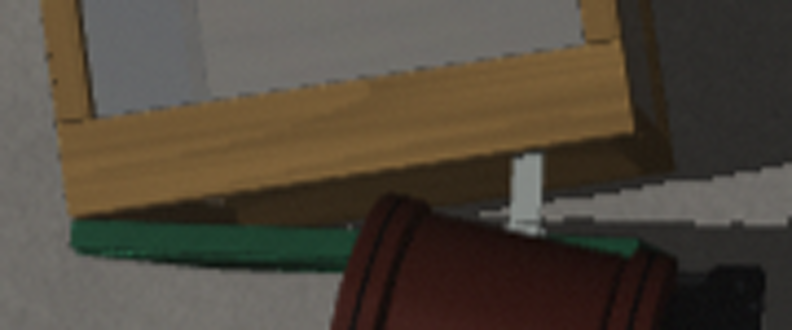

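Caught: 18 N at the catch. The white arm shows at (527,190) in the gap, between the roof edge (527,150) and the door edge (527,233). I ease back and let go.

{"op": "drive_tool", "data": {"translation": [[-0.3, 0, 0], [0, 0, 0], [0, 0, 0], [0, 0, -2], [0, 0, -3], [0, 0, -3], [0, 0, -0.5]], "angular": [[0, 0, 0], [0, 0, 0], [0, 0, 0], [0, 0, 0], [0, 0, 0], [0, 0, 0], [0, 0, 0]], "jaw": [0.5, 4, 4, 4, 4, 3, 1]}}

```text
clock: 7.4
ee_pos: [0.4894, -0.0316, 0.3776]
tcp_rot: [0.086, 3.137, -0.002]
ft_force: [0.3, -0.1, 0.3]
gripper_width: 0.0271
finger_force: 0.0
```

Run:
```python
from h import *
st();s=snap('top')
cr=lambda u,v:(80+u/4.4,180+v/4.4)
print('arm',ray(s,*cr(527,190),.293),'arm at roof',ray(s,*cr(527,153),.293),'roof edge',ray(s,*cr(527,149),.32),'door top inner edge',ray(s,*cr(527,233),.318))
for a in(.17,.185): print(a,'press',door(a,.235,-.022,.293),'inner',door(a,.235,0,.318))
p=door(.175,.235,-.021,.36);print(p);plan(p,rot(CUP[2]-.16),4)
i=s['pixels'][150:255,80:290,::-1];cv2.imwrite('pics/t4.png',cv2.resize(i,None,fx=3.8,fy=3.8,interpolation=cv2.INTER_CUBIC))
```

```text
{'clock': 7.4, 'q': [-0.2251, -0.1638, 1.6644, -0.0006, 1.6373, -1.7413], 'ee_pos': [0.4894, -0.0316, 0.3776], 'tcp_rot': [0.0857, 3.137, -0.0021], 'ft_force': [0.2838, -0.0812, 0.3244], 'gripper_width': 0.0271, 'finger_force': 0.0}
arm [0.56481966 0.00141054 0.293     ] arm at roof [0.58470702 0.00150462 0.293     ] roof edge [ 0.58474587 -0.0019697   0.32      ] door top inner edge [ 0.54068256 -0.00192079  0.318     ]
0.17 press [0.56377339 0.00245497 0.293     ] inner [0.54178403 0.00313905 0.318     ]
0.185 press [0.56023832 0.00226124 0.293     ] inner [0.53826169 0.00327508 0.318     ]
[0.56159601 0.00242059 0.36      ]
T [[-1.8, 0.9, 0.4], [-1.8, 0.9, 0.4], [-1.7, 1.0, 0.4], [-1.8, 0.9, 0.5]] 
A [[-0.0, 0.0, -0.5], [-0.0, 0.0, -0.5], [-0.0, 0.1, -0.5], [-0.1, 0.0, -0.4]]
end [0.5616 0.0025 0.3599] axes xyz cols [[-1.0, 0.02, 0.0], [0.02, 1.0, 0.0], [-0.0, 0.0, -1.0]]
```

{"op": "drive_tool", "data": {"translation": [[-1.8, 0.9, 0.4], [-1.8, 0.9, 0.4], [-1.8, 0.9, 0.4], [-1.8, 0.8, 0.4], [0, 0, 0], [0, 0, 0]], "angular": [[0, 0, -0.5], [0, 0, -0.5], [0, 0, -0.5], [0, 0, 0], [0, 0, 0], [0, 0, 0]], "jaw": [0, 0, 0, 0, 0, 0]}}

```text
clock: 8.2
ee_pos: [0.5614, 0.0007, 0.3584]
tcp_rot: [-0.044, -3.139, 0.0]
ft_force: [-0.4, -0.3, 0.2]
gripper_width: 0.0007
finger_force: 0.0
```

{"op": "drive_tool", "data": {"translation": [[0, 0, 1.5], [0, 0, 1.5], [0, 0, 1.5], [0, 0, 0]], "angular": [[0, 0, 0], [0, 0, 0], [0, 0, 0], [0, 0, 0]], "jaw": [0, 0, 0, 0]}}

```text
clock: 8.7
ee_pos: [0.5611, 0.0009, 0.3122]
tcp_rot: [-0.044, -3.138, -0.001]
ft_force: [-0.3, -0.3, 0.2]
gripper_width: 0.0002
finger_force: 0.0
```

{"op": "drive_tool", "data": {"translation": [[0, 0, 0.4], [0, 0, 0.3], [0, 0, 0.2], [0, 0, 0]], "angular": [[0, 0, 0], [0, 0, 0], [0, 0, 0], [0, 0, 0]], "jaw": [0, 0, 0, 0]}}

```text
clock: 9.2
ee_pos: [0.5636, 0.0009, 0.3082]
tcp_rot: [0.044, 3.136, -0.001]
ft_force: [0.3, 0.4, 8.4]
gripper_width: 0.0007
finger_force: 3.9
```

{"op": "drive_tool", "data": {"translation": [[0, 0, 0.3], [0, 0, 0.1], [0.5, 0, 0], [0.5, 0, 0], [0.4, 0, 0], [0, 0, 0]], "angular": [[0, 0, 0], [0, 0, 0], [0, 0, 0], [0, 0, 0], [0, 0, 0], [0, 0, 0]], "jaw": [0, 0, 0, 0, 0, 0]}}

```text
clock: 9.95
ee_pos: [0.5504, 0.001, 0.3066]
tcp_rot: [0.044, 3.132, -0.002]
ft_force: [-0.9, -0.1, 14.9]
gripper_width: 0.0002
finger_force: 7.4
```

{"op": "drive_tool", "data": {"translation": [[0.5, 0, 0], [0.5, 0, 0], [0.5, 0, 0], [0.5, 0.1, 0], [0, 0, 0]], "angular": [[0, 0, 0], [0, 0, 1], [0, 0, 1], [0, 0, 1], [0, 0, 0]], "jaw": [0, 0, 0, 0, 0]}}

```text
clock: 10.58
ee_pos: [0.5304, 0.0022, 0.3065]
tcp_rot: [0.127, 3.13, -0.004]
ft_force: [-0.3, -1.7, 15.5]
gripper_width: 0.0004
finger_force: 7.5
```

{"op": "drive_tool", "data": {"translation": [[0.6, 0.1, 0], [0.6, 0.1, 0], [0.6, 0.1, 0], [0.6, 0.1, 0], [0.6, 0.1, 0], [0.6, 0.1, 0], [0, 0, 0]], "angular": [[0, 0, 1.4], [0, 0, 1.4], [0, 0, 1.4], [0, 0, 1.4], [0, 0, 1.4], [0, 0, 1.4], [0, 0, 0]], "jaw": [0, 0, 0, 0, 0, 0, 0]}}

```text
clock: 11.45
ee_pos: [0.4951, 0.0122, 0.306]
tcp_rot: [0.357, 3.114, -0.006]
ft_force: [-2.3, -5.6, 14.5]
gripper_width: 0.0001
finger_force: 7.3
```

Run:
```python
from h import *
st();s=snap('scene');i=s['pixels'][110:290,270:470,::-1];cv2.imwrite('pics/s5.png',cv2.resize(i,None,fx=3,fy=3,interpolation=cv2.INTER_CUBIC))
for a in(.3,.4,.5): print(a,door(a,.235,-.0095,.3))
```

```text
{'clock': 11.45, 'q': [-0.1324, -0.1381, 1.7725, -0.0035, 1.4993, -1.4749], 'ee_pos': [0.4951, 0.0122, 0.306], 'tcp_rot': [0.3565, 3.1135, -0.0057], 'ft_force': [-2.3171, -5.6398, 14.5223], 'gripper_width': 0.0001, 'finger_force': 7.255}
0.3 [0.52077339 0.00454449 0.3       ]
0.4 [0.49760566 0.008538   0.3       ]
0.5 [0.47495236 0.01482448 0.3       ]
```

View pics/s5.png

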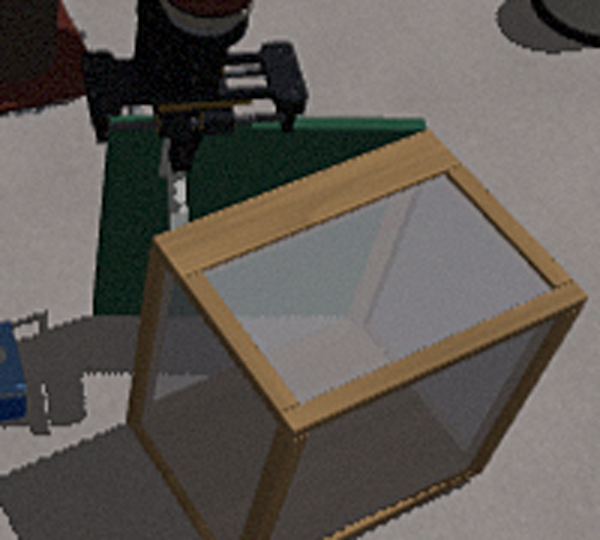

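The catch is passed: the door inner face with the white arm (178,195) is visible, and the door is at about 0.42 rad. I lift off the arm and sweep the door open from inside.

Run:
```python
from h import *
o=r.get_obs();x=np.array(o['ee_pos']);x[2]=.313;Q=R.from_rotvec(o['tcp_rot']).as_matrix()
as_=np.linspace(.5,1.78,20);al=np.r_[np.linspace(.23,.2,8),np.full(12,.2)]
for a,l in zip(as_,al):
    p=door(a,l,-.007,.313);x,Q=plan(p,rot(CUP[2]-a),1,x,Q)
```

```text
T [[2.2, 0.3, -0.0]] 
A [[-0.1, 0.5, 7.6]]
end [0.4744 0.0201 0.3128] axes xyz cols [[-0.94, 0.35, -0.0], [0.35, 0.94, -0.0], [0.0, -0.0, -1.0]]
T [[1.5, 0.5, -0.0]] 
A [[-0.0, -0.0, 3.9]]
end [0.4622 0.0301 0.3128] axes xyz cols [[-0.91, 0.42, -0.0], [0.42, 0.91, -0.0], [0.0, -0.0, -1.0]]
T [[1.5, 0.4, -0.0]] 
A [[-0.0, -0.0, 3.9]]
end [0.4502 0.0399 0.3128] axes xyz cols [[-0.88, 0.48, -0.0], [0.48, 0.88, -0.0], [0.0, -0.0, -1.0]]
T [[1.5, 0.4, -0.0]] 
A [[-0.0, -0.0, 3.8]]
end [0.4389 0.0506 0.3128] axes xyz cols [[-0.85, 0.53, -0.0], [0.53, 0.85, -0.0], [0.0, -0.0, -1.0]]
T [[1.4, 0.4, -0.0]] 
A [[-0.0, -0.0, 3.9]]
end [0.4292 0.0615 0.3128] axes xyz cols [[-0.81, 0.59, -0.0], [0.59, 0.81, -0.0], [0.0, -0.0, -1.0]]
T [[1.4, 0.5, -0.0]] 
A [[-0.0, -0.0, 3.8]]
end [0.4208 0.0737 0.3128] axes xyz cols [[-0.77, 0.64, -0.0], [0.64, 0.77, -0.0], [0.0, -0.0, -1.0]]
T [[1.4, 0.4, -0.0]] 
A [[-0.0, -0.0, 3.9]]
end [0.4127 0.0858 0.3128] axes xyz cols [[-0.72, 0.69, -0.0], [0.69, 0.72, -0.0], [0.0, -0.0, -1.0]]
T [[1.4, 0.4, -0.0]] 
A [[-0.0, -0.0, 3.9]]
end [0.4054 0.0984 0.3128] axes xyz
[... 1109 characters left out ...]
] 
A [[-0.0, 0.0, 3.8]]
end [0.3541 0.192  0.3128] axes xyz cols [[-0.2, 0.98, -0.0], [0.98, 0.2, -0.0], [-0.0, -0.0, -1.0]]
T [[1.3, 0.0, -0.0]] 
A [[-0.0, 0.0, 3.9]]
end [0.3515 0.2047 0.3128] axes xyz cols [[-0.13, 0.99, -0.0], [0.99, 0.13, -0.0], [-0.0, -0.0, -1.0]]
T [[1.4, 0.0, -0.0]] 
A [[-0.0, 0.0, 3.9]]
end [0.3497 0.2186 0.3128] axes xyz cols [[-0.06, 1.0, -0.0], [1.0, 0.06, -0.0], [-0.0, -0.0, -1.0]]
T [[1.3, 0.0, -0.0]] 
A [[-0.0, 0.0, 3.8]]
end [0.3489 0.2316 0.3128] axes xyz cols [[0.0, 1.0, -0.0], [1.0, -0.0, -0.0], [-0.0, -0.0, -1.0]]
T [[1.4, 0.0, -0.0]] 
A [[-0.0, 0.0, 3.9]]
end [0.3489 0.2456 0.3128] axes xyz cols [[0.07, 1.0, -0.0], [1.0, -0.07, -0.0], [-0.0, -0.0, -1.0]]
```

{"op": "drive_tool", "data": {"translation": [[0, 0, -0.7], [0, 0, -0.7], [1.1, 0.2, 0], [1.1, 0.2, 0], [1.5, 0.5, 0], [1.5, 0.4, 0], [1.5, 0.4, 0], [1.4, 0.4, 0], [1.4, 0.5, 0], [1.4, 0.4, 0]], "angular": [[0, 0, 0], [0, 0, 0], [0, 0, 3.8], [0, 0, 3.8], [0, 0, 3.9], [0, 0, 3.9], [0, 0, 3.8], [0, 0, 3.9], [0, 0, 3.8], [0, 0, 3.9]], "jaw": [0, 0, 0, 0, 0, 0, 0, 0, 0, 0]}}

```text
clock: 12.75
ee_pos: [0.4111, 0.0896, 0.3154]
tcp_rot: [-1.175, -2.913, 0.001]
ft_force: [0.8, -0.8, 0.4]
gripper_width: 0.0003
finger_force: 0.5
```

{"op": "drive_tool", "data": {"translation": [[1.4, 0.4, 0], [1.3, 0, 0], [1.4, 0, 0], [1.3, 0, 0], [1.4, 0, 0], [1.3, 0, 0], [1.4, 0, 0], [1.3, 0, 0], [1.4, 0, 0], [1.3, 0, 0]], "angular": [[0, 0, 3.9], [0, 0, 3.8], [0, 0, 3.9], [0, 0, 3.8], [0, 0, 3.9], [0, 0, 3.9], [0, 0, 3.8], [0, 0, 3.9], [0, 0, 3.8], [0, 0, 3.9]], "jaw": [0, 0, 0, 0, 0, 0, 0, 0, 0, 0]}}

```text
clock: 14.0
ee_pos: [0.3501, 0.2086, 0.3154]
tcp_rot: [2.072, 2.361, -0.0]
ft_force: [1.4, -0.6, 0.6]
gripper_width: 0.0001
finger_force: 0.5
```

{"op": "drive_tool", "data": {"translation": [[1.4, 0, 0], [1.3, 0, 0], [1.2, 0, 0], [0, 0, 0]], "angular": [[0, 0, 3.9], [0, 0, 3.8], [0, 0, 3.9], [0, 0, 0]], "jaw": [0, 0, 0, 0]}}

```text
clock: 14.5
ee_pos: [0.3473, 0.2475, 0.3153]
tcp_rot: [-2.295, -2.144, 0.001]
ft_force: [-0.0, 0.3, 0.1]
gripper_width: 0.0007
finger_force: 0.0
```

Run:
```python
from h import *
st();s=snap('scene','s6.png')
```

```text
{'clock': 14.5, 'q': [0.4336, -0.3146, 1.9021, 0.0003, 1.5549, 0.5015], 'ee_pos': [0.3473, 0.2475, 0.3153], 'tcp_rot': [-2.2952, -2.1444, 0.0011], 'ft_force': [-0.0431, 0.3142, 0.1474], 'gripper_width': 0.0007, 'finger_force': 0.0}
```

View pics/s6.png

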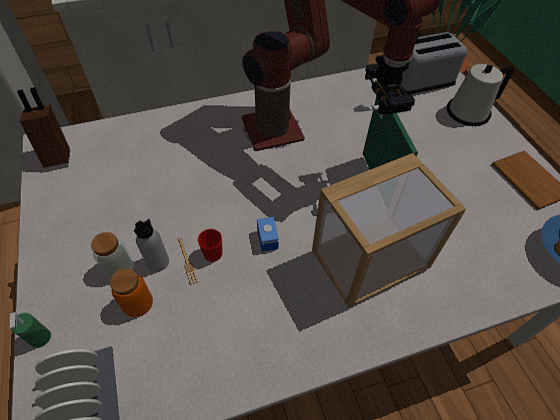

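The door is wide open, with its edge from (370,110) to (410,155); the row is undisturbed. Next is the snack box: one blue box at (267,233).

Run:
```python
from h import *
o=r.get_obs();x=np.array(o['ee_pos']);Q=R.from_rotvec(o['tcp_rot']).as_matrix()
t=np.radians(40);y=-.115;G=rot(y,t)
x=x+[0,-.02,.06]
g=np.array([.5042,-.1778,.045])-.004*np.array([np.cos(y),np.sin(y),0])+.002*G[:,2]
print('g',g)
x,Q=plan(np.array([.42,.03,.36]),rot(y),10,x,Q)
x,Q=plan(g-.11*G[:,2],G,8,x,Q)
```

```text
g [ 0.5015035  -0.17748853  0.04346791]
T [[-1.9, 0.9, 0.2], [-2.0, 0.6, 0.1], [-2.1, 0.2, 0.2], [-2.1, -0.1, 0.1], [-2.1, -0.4, 0.2], [-2.0, -0.7, 0.1], [-1.8, -1.0, 0.2], [-1.7, -1.3, 0.1], [-1.5, -1.5, 0.2], [-1.2, -1.6, 0.1]] 
A [[-0.0, -0.0, -8.7], [-0.0, -0.0, -8.7], [-0.0, -0.0, -8.7], [-0.0, -0.0, -8.7], [-0.0, -0.0, -8.7], [-0.0, -0.0, -8.8], [-0.0, -0.0, -8.7], [-0.0, -0.0, -8.8], [-0.0, -0.0, -8.7], [-0.0, -0.0, -8.8]]
end [0.4202 0.0304 0.3603] axes xyz cols [[-0.99, 0.11, -0.0], [0.11, 0.99, -0.0], [0.0, -0.0, -1.0]]
T [[-0.4, -2.5, 2.9], [-0.2, -2.5, 2.9], [0.1, -2.5, 2.9], [0.3, -2.4, 2.9], [0.6, -2.5, 2.9], [0.9, -2.4, 2.8], [1.1, -2.5, 2.8], [1.3, -2.4, 2.6]] 
A [[-0.0, -5.0, 0.0], [-0.0, -5.0, 0.0], [-0.0, -5.0, 0.0], [-0.0, -5.0, 0.0], [-0.0, -5.0, 0.0], [-0.0, -5.0, 0.0], [-0.0, -5.0, 0.0], [-0.0, -5.0, 0.0]]
end [ 0.4312 -0.1692  0.1281] axes xyz cols [[-0.76, 0.11, 0.64], [0.09, 0.99, -0.07], [-0.64, -0.0, -0.77]]
```

{"op": "drive_tool", "data": {"translation": [[-0.5, 0, -3], [-1.5, 0, -3], [-1.9, 0.9, 0], [-2, 0.6, 0], [-2.1, 0.2, 0], [-2.1, -0.1, 0], [-2.1, -0.4, 0], [-2, -0.7, 0.4], [-1.8, -1, 0.4], [-1.7, -1.3, 0.4]], "angular": [[0, 0, 0], [0, 0, 0], [0, 0, -8.7], [0, 0, -8.7], [0, 0, -8.7], [0, 0, -8.7], [0, 0, -8.7], [0, 0, -8.8], [0, 0, -8.7], [0, 0, -8.7]], "jaw": [0, 0, 0, 2, 4, 6, 8.7, 8.7, 8.7, 8.7]}}

```text
clock: 15.8
ee_pos: [0.4038, 0.0676, 0.3634]
tcp_rot: [-0.652, -3.073, -0.0]
ft_force: [0.2, -0.5, -0.1]
gripper_width: 0.0621
finger_force: 0.0
```

{"op": "drive_tool", "data": {"translation": [[-1.5, -1.5, 0.2], [-1.2, -1.6, 0.2], [-0.4, -2.5, 2.9], [-0.2, -2.5, 2.9], [0.1, -2.5, 2.9], [0.3, -2.4, 2.9], [0.6, -2.5, 2.9], [0.9, -2.4, 2.8], [1.1, -2.5, 2], [0, 0, 0]], "angular": [[0, 0, -8.7], [0, 0, -8.8], [0, -5, 0], [0, -5, 0], [0, -5, 0], [0, -5, 0], [0, -5, 0], [0, -5, 0], [0, -5, 0], [0, 0, 0]], "jaw": [8.7, 8.7, 8.7, 8.7, 8.7, 8.7, 8.7, 8.7, 8.7, 8.7]}}

```text
clock: 17.05
ee_pos: [0.4208, -0.1454, 0.1597]
tcp_rot: [0.158, 2.531, -0.046]
ft_force: [-0.3, 0.3, 0.2]
gripper_width: 0.087
finger_force: 0.0
```

Run:
```python
from h import *
st();t=np.radians(40);y=-.115;G=rot(y,t);g=np.array([ 0.5015,-0.1775,0.0435])
x,Q=plan(g-.11*G[:,2],G,2)
plan(g,G,5,x,Q)
s=snap('scene');i=s['pixels'][120:300,170:410,::-1];cv2.imwrite('pics/s7.png',cv2.resize(i,None,fx=3.3,fy=3.3,interpolation=cv2.INTER_CUBIC))
```

```text
{'clock': 17.05, 'q': [-0.7792, -0.668, 2.5291, 0.4876, 0.8408, -2.4732], 'ee_pos': [0.4208, -0.1454, 0.1597], 'tcp_rot': [0.1577, 2.5308, -0.0457], 'ft_force': [-0.299, 0.2561, 0.2422], 'gripper_width': 0.087, 'finger_force': 0.0}
T [[0.4, -1.1, 1.7], [0.4, -1.2, 1.7]] 
A [[-0.1, -2.6, -0.2], [-0.1, -2.7, -0.3]]
end [ 0.4315 -0.1698  0.1274] axes xyz cols [[-0.76, 0.11, 0.64], [0.09, 0.99, -0.07], [-0.64, 0.0, -0.77]]
T [[0.0, 0.0, 2.2], [0.0, 0.0, 2.2], [0.0, 0.0, 2.2], [0.0, 0.0, 2.2], [0.0, 0.0, 2.2]] 
A [[0.0, 0.0, 0.0], [0.0, 0.0, 0.0], [0.0, 0.0, 0.0], [0.0, 0.0, 0.0], [0.0, 0.0, 0.0]]
end [ 0.5018 -0.1779  0.0432] axes xyz cols [[-0.76, 0.11, 0.64], [0.09, 0.99, -0.07], [-0.64, 0.0, -0.77]]
```

View pics/s7.png

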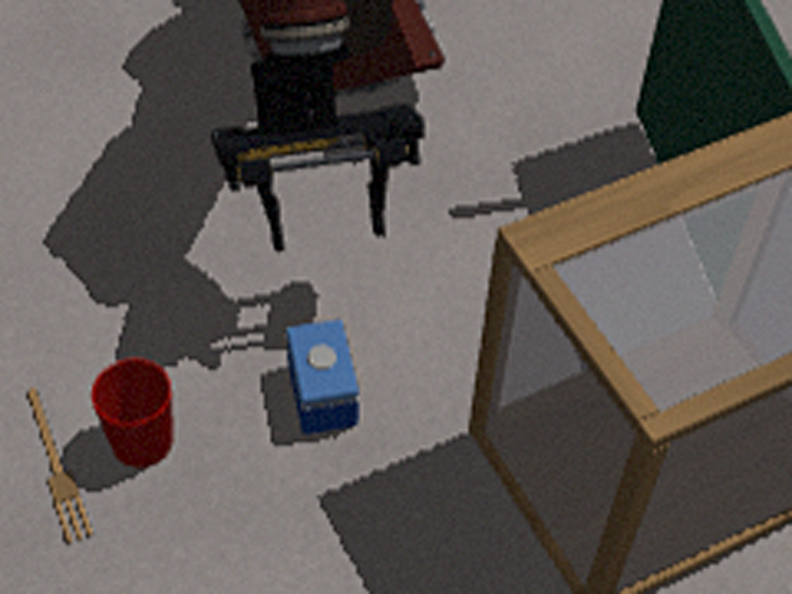

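The open fingers at (280,245) and (380,235) stand in front of the blue box (322,375), with the cup (135,410) and fork clear. Joint 3 is near its range at this withdrawn pose, so I keep about 35° of tilt and come down from above.

Run:
```python
from h import *
t=np.radians(35);y=-.115;G=rot(y,t);g=np.array([ 0.5015,-0.1775,0.044])
x,Q=plan(g+[0,0,.10],G,3)
plan(g,G,6,x,Q)
```

```text
T [[-1.9, -0.7, 2.1], [-1.9, -0.8, 2.0], [-1.9, -0.7, 2.1]] 
A [[-0.1, -0.0, -0.1], [-0.0, -0.1, -0.1], [-0.1, -0.0, -0.2]]
end [ 0.5012 -0.177   0.1437] axes xyz cols [[-0.81, 0.11, 0.57], [0.09, 0.99, -0.07], [-0.57, 0.0, -0.82]]
T [[0.9, -0.0, 1.4], [1.0, -0.0, 1.4], [0.9, -0.0, 1.3], [1.0, -0.0, 1.4], [0.9, -0.0, 1.3], [1.0, -0.1, 1.4]] 
A [[0.0, -0.0, 0.0], [0.0, -0.0, 0.0], [0.0, -0.0, 0.0], [0.0, -0.0, 0.0], [0.0, -0.0, 0.0], [0.0, -0.0, 0.0]]
end [ 0.5014 -0.178   0.0439] axes xyz cols [[-0.81, 0.11, 0.57], [0.09, 0.99, -0.07], [-0.57, 0.0, -0.82]]
```

{"op": "drive_tool", "data": {"translation": [[-1.9, -0.7, 2.1], [-1.9, -0.8, 2], [-1.9, -0.7, 2.1], [0, 0, 0], [0, 0, 0]], "angular": [[0, 0, -0.1], [0, 0, -0.1], [0, 0, -0.2], [0, 0, 0], [0, 0, 0]], "jaw": [8.7, 8.7, 8.7, 8.7, 8.7]}}

```text
clock: 17.73
ee_pos: [0.5034, -0.1751, 0.1458]
tcp_rot: [0.138, 2.528, -0.049]
ft_force: [-0.1, 0.0, 0.6]
gripper_width: 0.0871
finger_force: 0.0
```

Run:
```python
from h import *
st()
t=np.radians(35);y=-.115;G=rot(y,t);g=np.array([ 0.5015,-0.1775,0.044])
plan(g,G,6)
```

```text
{'clock': 17.725, 'q': [-0.6743, -0.3024, 2.3361, 0.5322, 0.6416, -2.4913], 'ee_pos': [0.5034, -0.1751, 0.1458], 'tcp_rot': [0.1382, 2.5276, -0.0493], 'ft_force': [-0.0631, 0.0004, 0.6022], 'gripper_width': 0.0871, 'finger_force': 0.0}
T [[1.0, -0.0, 1.4], [1.0, -0.0, 1.4], [1.0, -0.1, 1.4], [1.0, -0.0, 1.3], [1.0, -0.1, 1.4], [1.0, -0.0, 1.3]] 
A [[-0.0, 0.0, 0.1], [-0.0, 0.0, 0.0], [-0.0, 0.0, 0.1], [-0.0, 0.0, 0.0], [-0.0, 0.0, 0.1], [-0.0, 0.0, 0.0]]
end [ 0.501  -0.1771  0.0442] axes xyz cols [[-0.81, 0.11, 0.57], [0.09, 0.99, -0.07], [-0.57, -0.0, -0.82]]
```

{"op": "drive_tool", "data": {"translation": [[1, 0, 1.4], [1, 0, 1.4], [1, -0.1, 1.4], [1, 0, 1.3], [1, -0.1, 1.4], [1, 0, 1.3], [0, 0, 0]], "angular": [[0, 0, 0.1], [0, 0, 0], [0, 0, 0.1], [0, 0, 0], [0, 0, 0.1], [0, 0, 0], [0, 0, 0]], "jaw": [8.7, 8.7, 8.7, 8.7, 8.7, 8.7, 8.7]}}

```text
clock: 18.6
ee_pos: [0.5043, -0.1696, 0.0525]
tcp_rot: [0.161, 2.548, -0.06]
ft_force: [-0.1, -0.6, 0.3]
gripper_width: 0.0872
finger_force: 0.0
```

Run:
```python
from h import *
st()
t=np.radians(35);y=-.115;G=rot(y,t);g=np.array([ 0.5015,-0.1775,0.044])
plan(g,G,1)
s=snap('scene');i=s['pixels'][150:300,170:370,::-1];cv2.imwrite('pics/s8.png',cv2.resize(i,None,fx=3.5,fy=3.5,interpolation=cv2.INTER_CUBIC))
```

```text
{'clock': 18.6, 'q': [-0.6408, -0.0802, 2.3648, 0.7131, 0.4203, -2.6797], 'ee_pos': [0.5043, -0.1696, 0.0525], 'tcp_rot': [0.1612, 2.5477, -0.0596], 'ft_force': [-0.1073, -0.5804, 0.3123], 'gripper_width': 0.0872, 'finger_force': 0.0}
T [[0.6, -0.8, 0.6]] 
A [[-0.8, -1.2, -0.4]]
end [ 0.5016 -0.1774  0.0443] axes xyz cols [[-0.81, 0.11, 0.57], [0.09, 0.99, -0.07], [-0.57, -0.0, -0.82]]
```

View pics/s8.png

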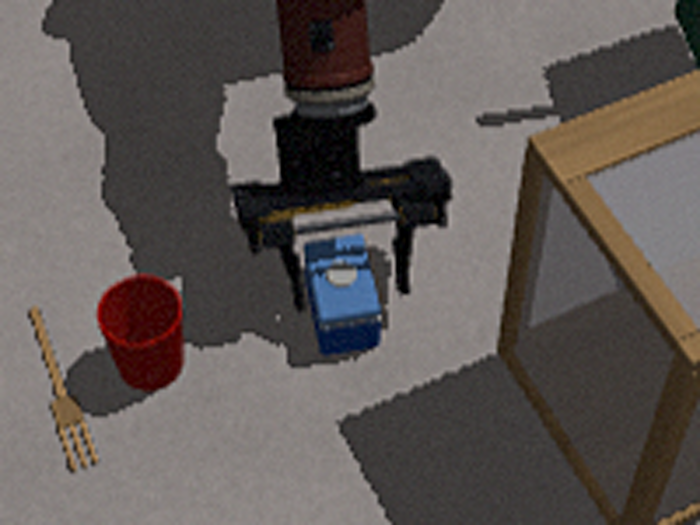

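The fingers straddle the box, but joint 6 is at its limit. I go back up and take the equivalent half-turned grasp.

{"op": "drive_tool", "data": {"translation": [[-1.4, 0, -2.1], [-1.4, 0, -2.1], [-1.4, 0, -2.1], [-1.4, 0, -2.1], [0, 0, 0], [0, 0, 0], [0, 0, 0], [0, 0, 0], [0, 0, 0], [0, 0, 0]], "angular": [[0, 0, 0], [0, 0, 0], [0, 0, 0], [0, 0, 0], [0, 0, 10], [0, 0, 10], [0, 0, 10], [0, 0, 10], [0, 0, 10], [0, 0, 10]], "jaw": [8.7, 8.7, 8.7, 8.7, 8.7, 8.7, 8.7, 8.7, 8.7, 8.7]}}

```text
clock: 19.9
ee_pos: [0.5045, -0.1699, 0.155]
tcp_rot: [1.439, 2.149, 0.341]
ft_force: [-0.0, -0.3, -0.3]
gripper_width: 0.0872
finger_force: 0.0
```

{"op": "drive_tool", "data": {"translation": [[0, 0, 0], [0, 0, 0], [0, 0, 0], [0, 0, 0], [0, 0, 0], [0, 0, 0], [0, 0, 0], [0, 0, 0], [0, 0, 0], [0, 0, 0]], "angular": [[0, 0, 10], [0, 0, 10], [0, 0, 10], [0, 0, 10], [0, 0, 10], [0, 0, 10], [0, 0, 10], [0, 0, 10], [0, 0, 10], [0, 0, 10]], "jaw": [8.7, 8.7, 8.7, 8.7, 8.7, 8.7, 8.7, 8.7, 8.7, 8.7]}}

```text
clock: 21.15
ee_pos: [0.5046, -0.1699, 0.1551]
tcp_rot: [2.857, 0.31, 0.849]
ft_force: [-0.4, -0.4, -0.0]
gripper_width: 0.0871
finger_force: 0.0
```

Run:
```python
from h import *
st()
t=np.radians(35);y=-.115;G=rot(y,t);g=np.array([ 0.5015,-0.1775,0.044])
x,Q=plan(g+[0,0,.08],G,4);plan(g,G,5,x,Q)
```

```text
{'clock': 21.15, 'q': [-0.6406, -0.3197, 2.3218, 0.4519, 0.6557, 0.4211], 'ee_pos': [0.5046, -0.1699, 0.1551], 'tcp_rot': [2.8566, 0.3098, 0.8492], 'ft_force': [-0.4281, -0.3974, -0.0071], 'gripper_width': 0.0871, 'finger_force': 0.0}
T [[-0.5, 0.0, 0.6], [-0.5, 0.1, 0.6], [-0.5, 0.1, 0.6], [-0.5, 0.2, 0.7]] 
A [[0.2, 0.3, 4.8], [0.2, 0.3, 4.8], [0.2, 0.3, 4.8], [0.1, 0.3, 4.9]]
end [ 0.5021 -0.178   0.1239] axes xyz cols [[0.81, -0.12, 0.57], [-0.09, -0.99, -0.07], [0.57, -0.0, -0.82]]
T [[-0.9, -0.0, 1.3], [-0.9, -0.0, 1.3], [-0.9, -0.0, 1.3], [-1.0, -0.0, 1.3], [-0.9, -0.0, 1.3]] 
A [[0.0, 0.0, -0.0], [0.0, 0.0, -0.0], [0.0, 0.0, -0.0], [0.0, 0.0, -0.0], [0.0, 0.0, -0.0]]
end [ 0.5016 -0.178   0.0442] axes xyz cols [[0.81, -0.12, 0.57], [-0.09, -0.99, -0.07], [0.57, -0.0, -0.82]]
```

{"op": "drive_tool", "data": {"translation": [[-0.5, 0, 0.6], [-0.5, 0.1, 0.6], [-0.5, 0.1, 0.6], [-0.5, 0.2, 0.7], [-0.9, 0, 1.3], [-0.9, 0, 1.3], [-0.9, 0, 1.3], [-1, 0, 1.3], [-0.9, 0, 1.3], [0, 0, 0]], "angular": [[0.2, 0.3, 4.8], [0.2, 0.3, 4.8], [0.2, 0.3, 4.8], [0.1, 0.3, 4.9], [0, 0, 0], [0, 0, 0], [0, 0, 0], [0, 0, 0], [0, 0, 0], [0, 0, 0]], "jaw": [8.7, 8.7, 8.7, 8.7, 8.7, 8.7, 8.7, 8.7, 8.7, 8.7]}}

```text
clock: 22.4
ee_pos: [0.5007, -0.1776, 0.0427]
tcp_rot: [2.961, -0.164, 0.928]
ft_force: [-0.6, -0.2, -0.0]
gripper_width: 0.0869
finger_force: 0.0
```

Run:
```python
from h import *
st()
t=np.radians(35);y=-.115;G=rot(y,t);g=np.array([ 0.5015,-0.1775,0.044])
x,Q=plan(g,G,1)
```

```text
{'clock': 22.4, 'q': [-0.6849, -0.0503, 2.3724, 0.849, 0.4245, 0.2799], 'ee_pos': [0.5007, -0.1776, 0.0427], 'tcp_rot': [2.9607, -0.1643, 0.9284], 'ft_force': [-0.5843, -0.2303, -0.0464], 'gripper_width': 0.0869, 'finger_force': 0.0}
T [[0.1, -0.0, -0.1]] 
A [[-0.1, 0.2, 0.2]]
end [ 0.501  -0.1776  0.044 ] axes xyz cols [[0.81, -0.11, 0.57], [-0.09, -0.99, -0.07], [0.57, 0.0, -0.82]]
```

{"op": "drive_tool", "data": {"translation": [[0, 0, 0], [0, 0, 0], [0, 0, 0], [0, 0, 0], [0, 0, 0], [0, 0, 0], [0.3, 0, -0.5], [0.6, 0, -0.8]], "angular": [[0, 0, 0], [0, 0, 0], [0, 0, 0], [0, 0, 0], [0, 0, 0], [0, 0, 0], [0, 0, 0], [0, 0, 0]], "jaw": [5, 5, 5, 5, 5, 5, 5, 5]}}

```text
clock: 23.4
ee_pos: [0.5005, -0.1774, 0.0587]
tcp_rot: [2.961, -0.164, 0.928]
ft_force: [0.0, 0.6, -1.0]
gripper_width: 0.0556
finger_force: 30.0
```

```bash
cat > pl.py <<'E'
from h import *
st();t=np.radians(35);G=rot(CUP[2],t)
def cw(x,y,z): c,s=np.cos(CUP[2]),np.sin(CUP[2]);return np.array([CUP[0]+c*x-s*y,CUP[1]+s*x+c*y,z])
E
python3 - <<'E'
from pl import *
o=r.get_obs();x=np.array(o['ee_pos']);Q=R.from_rotvec(o['tcp_rot']).as_matrix()
x,Q=plan(x+[-.01,.0,.052],Q,3,x,Q)
x,Q=plan(cw(-.20,0,.11),G,9,x,Q)
E
```

```text
{'clock': 23.4, 'q': [-0.6848, -0.0968, 2.3722, 0.7762, 0.4565, 0.36], 'ee_pos': [0.5005, -0.1774, 0.0587], 'tcp_rot': [2.9607, -0.164, 0.9279], 'ft_force': [0.0175, 0.5794, -1.0259], 'gripper_width': 0.0556, 'finger_force': 29.9923}
T [[0.7, 0.0, -1.6], [0.7, 0.1, -1.6], [0.8, 0.0, -1.6]] 
A [[0.0, 0.0, 0.0], [0.0, 0.0, 0.0], [0.0, 0.0, 0.0]]
end [ 0.4911 -0.1773  0.1106] axes xyz cols [[0.82, -0.11, 0.57], [-0.09, -0.99, -0.06], [0.57, 0.0, -0.82]]
T [[-0.4, -2.8, -0.2], [-0.3, -2.8, -0.2], [-0.2, -2.8, -0.2], [-0.2, -2.8, -0.1], [-0.1, -2.8, -0.1], [-0.0, -2.8, -0.0], [0.0, -2.9, 0.0], [0.1, -2.8, 0.1], [0.2, -2.9, 0.1]] 
A [[0.9, 0.0, -1.3], [0.9, 0.0, -1.3], [0.9, 0.0, -1.3], [0.9, 0.0, -1.3], [0.9, 0.0, -1.3], [0.9, 0.1, -1.3], [1.0, 0.0, -1.3], [0.9, 0.1, -1.3], [1.0, 0.0, -1.3]]
end [0.4803 0.0774 0.1101] axes xyz cols [[0.81, 0.14, 0.57], [0.11, -0.99, 0.08], [0.57, -0.0, -0.82]]
```

Held (55.6 mm between the pads, 30 N). I carry it round to the cupboard front.

{"op": "drive_tool", "data": {"translation": [[0.7, 0, -1.6], [0.7, 0, -1.6], [0.8, 0, -1.6], [-0.4, -2.8, -0.2], [-0.3, -2.8, -0.2], [-0.2, -2.8, -0.2], [-0.2, -2.8, -0.1], [-0.1, -2.8, -0.1], [0, -2.8, 0], [0, -2.9, 0]], "angular": [[0, 0, 0], [0, 0, 0], [0, 0, 0], [0.9, 0, -1.3], [0.9, 0, -1.3], [0.9, 0, -1.3], [0.9, 0, -1.3], [0.9, 0, -1.3], [0.9, 0, -1.3], [0.9, 0, -1.3]], "jaw": [5, 5, 5, 5, 5, 5, 5, 5, 5, 5]}}

```text
clock: 24.65
ee_pos: [0.4825, 0.0217, 0.1102]
tcp_rot: [-2.974, -0.124, -0.934]
ft_force: [0.0, -0.5, -1.2]
gripper_width: 0.0561
finger_force: 30.0
```

{"op": "drive_tool", "data": {"translation": [[0.1, -2.8, 0.1], [0.2, -2.9, 0.1], [0, 0, 0]], "angular": [[1, 0, -1.3], [0.9, 0, -1.3], [0, 0, 0]], "jaw": [5, 5, 5]}}

```text
clock: 25.02
ee_pos: [0.4803, 0.0794, 0.1099]
tcp_rot: [-2.952, -0.21, -0.926]
ft_force: [0.3, 0.2, -1.7]
gripper_width: 0.056
finger_force: 30.0
```

Run:
```python
from pl import *
x,Q=plan(cw(-.055,-.005,.11),G,8)
plan(cw(-.055,-.005,.0745),G,3,x,Q)
s=snap('scene');i=s['pixels'][80:320,230:500,::-1];cv2.imwrite('pics/s9.png',cv2.resize(i,None,fx=2.4,fy=2.4,interpolation=cv2.INTER_CUBIC))
```

```text
{'clock': 25.025, 'q': [-0.0847, -0.4062, 2.4844, 0.2755, 0.4833, 1.138], 'ee_pos': [0.4803, 0.0794, 0.1099], 'tcp_rot': [-2.9523, -0.2096, -0.9256], 'ft_force': [0.3108, 0.1968, -1.7408], 'gripper_width': 0.056, 'finger_force': 29.9929}
T [[1.5, 0.1, 1.0], [1.5, 0.1, 1.0], [1.5, 0.1, 1.0], [1.5, 0.1, 1.1], [1.5, 0.1, 1.0], [1.5, 0.1, 1.1], [1.5, 0.1, 1.0], [1.4, 0.1, 1.1]] 
A [[0.0, 0.0, 0.0], [0.0, 0.0, 0.0], [0.0, 0.0, 0.0], [0.0, 0.0, 0.0], [0.0, 0.0, 0.0], [0.0, 0.1, 0.1], [0.0, 0.0, 0.0], [0.0, 0.1, 0.1]]
end [0.6251 0.0919 0.1097] axes xyz cols [[0.81, 0.14, 0.57], [0.11, -0.99, 0.08], [0.57, -0.0, -0.82]]
T [[-0.7, -0.0, 1.0], [-0.7, -0.0, 0.9], [-0.6, -0.0, 1.0]] 
A [[0.0, -0.0, -0.0], [0.0, -0.0, -0.0], [0.0, -0.0, -0.0]]
end [0.6253 0.0919 0.0745] axes xyz cols [[0.81, 0.14, 0.57], [0.11, -0.99, 0.08], [0.57, -0.0, -0.82]]
```

View pics/s9.png

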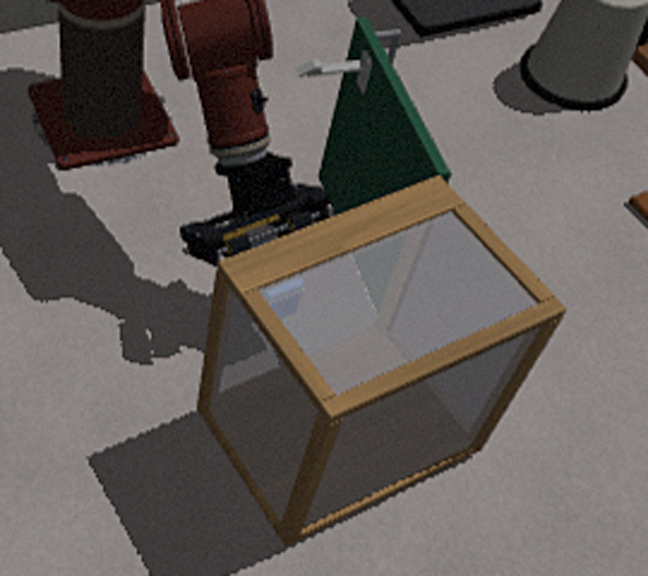

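The box shows through the clear roof at (285,293), just in front of the opening; door and arm are clear of each other.

{"op": "drive_tool", "data": {"translation": [[1.5, 0.1, 1], [1.5, 0.1, 1], [1.5, 0.1, 1], [1.5, 0.1, 1.1], [0, 0, 0]], "angular": [[0, 0, 0], [0, 0, 0], [0, 0, 0], [0, 0, 0], [0, 0, 0]], "jaw": [5, 5, 5, 5, 5]}}

```text
clock: 25.7
ee_pos: [0.5544, 0.0829, 0.1111]
tcp_rot: [-2.954, -0.203, -0.928]
ft_force: [-0.7, -0.8, -2.2]
gripper_width: 0.0556
finger_force: 30.0
```

{"op": "drive_tool", "data": {"translation": [[1.5, 0.1, 1], [1.5, 0.1, 1.1], [1.5, 0.1, 1], [1.4, 0.1, 1.1], [-0.7, 0, 1], [-0.7, 0, 0.9], [0, 0, 0]], "angular": [[0, 0, 0], [0, 0, 0], [0, 0, 0], [0, 0, 0], [0, 0, 0], [0, 0, 0], [0, 0, 0]], "jaw": [5, 5, 5, 5, 5, 5, 5]}}

```text
clock: 26.58
ee_pos: [0.6226, 0.0898, 0.0838]
tcp_rot: [-2.955, -0.205, -0.92]
ft_force: [0.2, -0.3, -0.7]
gripper_width: 0.0561
finger_force: 30.0
```

Run:
```python
from pl import *
plan(cw(-.055,-.005,.0745),G,3)
```

```text
{'clock': 26.575, 'q': [-0.032, 0.0724, 2.1401, 0.2859, 0.345, 1.16], 'ee_pos': [0.6226, 0.0898, 0.0838], 'tcp_rot': [-2.9546, -0.2046, -0.9203], 'ft_force': [0.2204, -0.2634, -0.7472], 'gripper_width': 0.0561, 'finger_force': 29.9926}
T [[-0.1, -0.1, 0.3], [-0.1, -0.1, 0.3], [-0.1, -0.0, 0.3]] 
A [[0.0, 0.1, -0.0], [0.0, 0.2, -0.0], [0.1, 0.1, -0.0]]
end [0.625  0.0921 0.0747] axes xyz cols [[0.81, 0.14, 0.57], [0.11, -0.99, 0.08], [0.57, -0.0, -0.82]]
```

{"op": "drive_tool", "data": {"translation": [[-0.2, 0, 0.3], [-0.2, 0, 0.3], [-0.2, 0, 0.2], [0, 0, 0]], "angular": [[0, 0.1, 0], [0, 0.2, 0], [0, 0.1, 0], [0, 0, 0]], "jaw": [5, 5, 5, 5]}}

```text
clock: 27.08
ee_pos: [0.6247, 0.0898, 0.0763]
tcp_rot: [-2.949, -0.205, -0.937]
ft_force: [0.3, 0.2, -0.7]
gripper_width: 0.0562
finger_force: 30.0
```

{"op": "drive_tool", "data": {"translation": [[-0.1, 0, 0.2], [0, 0, 0.1], [0, 0, 0]], "angular": [[0, 0, 0], [0, 0, 0], [0, 0, 0]], "jaw": [5, 5, 5]}}

```text
clock: 27.45
ee_pos: [0.6267, 0.09, 0.0749]
tcp_rot: [-2.948, -0.205, -0.941]
ft_force: [-3.1, -0.5, 5.8]
gripper_width: 0.056
finger_force: 30.0
```

{"op": "drive_tool", "data": {"translation": [[0, 0, 0], [0, 0, 0], [0, 0, 0], [0, 0, -1], [0, 0, -2], [-0.8, 0, -2], [-1.6, 0, -1.1], [-1.6, 0, -1.1], [-1.6, 0, -1.1], [-1.6, 0, -1.1]], "angular": [[0, 0, 0], [0, 0, 0], [0, 0, 0], [0, 0, 0], [0, 0, 0], [0, 0, 0], [0, 0, 0], [0, 0, 0], [0, 0, 0], [0, 0, 0]], "jaw": [8, 8, 8, 8, 8, 8, 8, 8, 8, 8]}}

```text
clock: 28.7
ee_pos: [0.5131, 0.0743, 0.1092]
tcp_rot: [-2.949, -0.205, -0.939]
ft_force: [0.9, 0.4, 0.8]
gripper_width: 0.08
finger_force: 0.0
```

{"op": "drive_tool", "data": {"translation": [[-1.6, 0, -1.1], [-1.2, 0, -0.8], [0, 0, 0]], "angular": [[0, 0, 0], [0, 0, 0], [0, 0, 0]], "jaw": [8, 8, 8]}}

```text
clock: 29.08
ee_pos: [0.4798, 0.0696, 0.1083]
tcp_rot: [-2.949, -0.204, -0.939]
ft_force: [-0.5, -0.4, -0.8]
gripper_width: 0.0801
finger_force: 0.0
```

Run:
```python
from pl import *
s=snap('top');a=s['pixels'][100:300,60:330,::-1]
for c in [(-.11,-.15,.31),(-.11,.15,.31)]: print(proj(s,cw(*c)))
i=s['pixels'];hsv=cv2.cvtColor(i,cv2.COLOR_RGB2HSV)
for t in('snack_center','cup_center','fork_center','jar_center','bottle_center'):
    print(t,[(np.round(d['box']).tolist(),round(d['p'],2)) for d in finder.boxes_of('top',t)[:2]])
cv2.imwrite('pics/t10.png',cv2.resize(a,None,fx=2.9,fy=2.9,interpolation=cv2.INTER_CUBIC))
```

```text
{'clock': 29.075, 'q': [-0.1182, -0.4154, 2.4974, 0.3193, 0.4793, 1.0739], 'ee_pos': [0.4798, 0.0696, 0.1083], 'tcp_rot': [-2.9491, -0.2045, -0.9391], 'ft_force': [-0.4998, -0.3646, -0.825], 'gripper_width': 0.0801, 'finger_force': 0.0}
[[224.89059154 211.55969342]]
[[ 96.32964189 230.06445038]]
snack_center []
cup_center [([328.0, 238.0, 359.0, 266.0], 0.88)]
fork_center [([359.0, 223.0, 366.0, 283.0], 0.82)]
jar_center [([425.0, 248.0, 466.0, 283.0], 0.91), ([406.0, 198.0, 449.0, 230.0], 0.78)]
bottle_center [([388.0, 246.0, 421.0, 272.0], 0.58)]
```

View pics/t10.png

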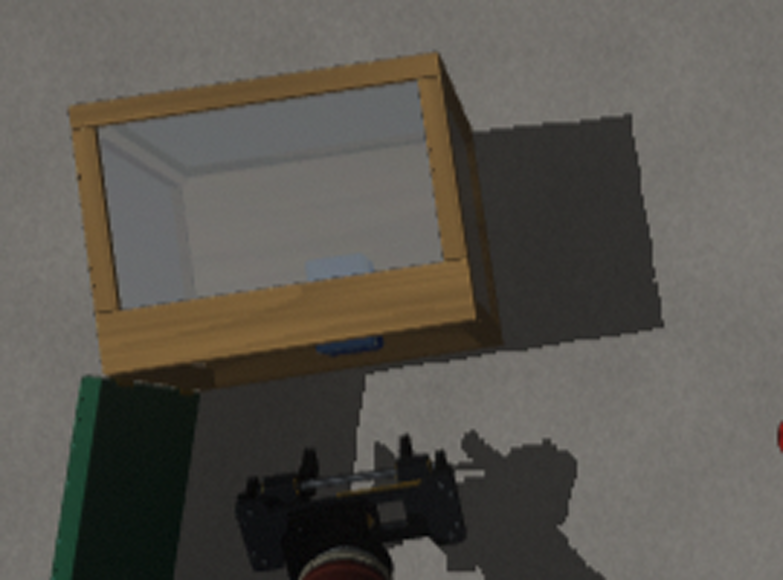

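Run:
```python
from pl import *
s=snap('top')
def inv(p): d=p[:2]-CUP[:2];c,q=np.cos(CUP[2]),np.sin(CUP[2]);return np.round([c*d[0]+q*d[1],-q*d[0]+c*d[1]],3)
for u,v,z in((348,354,.031),(340,258,.097),(316,346,.031),(382,348,.031)): print(inv(ray(s,60+u/2.9,100+v/2.9,z)))
```

```text
{'clock': 29.375, 'q': [-0.1177, -0.411, 2.4943, 0.3197, 0.4787, 1.0736], 'ee_pos': [0.4808, 0.0698, 0.1083], 'tcp_rot': [-2.9491, -0.2049, -0.938], 'ft_force': [-0.0939, 1.2706, -0.5728], 'gripper_width': 0.0801, 'finger_force': 0.0}
[-0.095 -0.   ]
[-0.01  -0.015]
[-0.083  0.029]
[-0.094 -0.034]
```

The box lies from about x = -0.095 to -0.01 in the cupboard frame, wholly behind the front plane, and the row hasn't moved.

```bash
python3 -c "
from h import *
print(hand_in())"
```

```text
the job is handed in; nothing more can be done
None
```

The job is handed in at about 29 s, with no verdict returned: by my last picture the snack container stands inside the cupboard about 15 mm behind the front plane, the door is open well past square, and the cup, fork, jar and bottle are where they were.

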